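# Fold the engraver's scraper and dividers and shut them in their case

### The arm

A 6-joint arm with a two-finger parallel gripper is mounted at the origin on the work surface. World frame = base frame: x ahead of the robot, y to its left, z up, the work surface at z = 0. Lengths are in m, angles in rad, forces in N, time in s.
With the tool pointing down it reaches from about 0.275 to 0.825 m from the base axis. Payload 4.9 kg.
Tool frame: the origin (TCP) lies midway between the tips of the shut fingers; the grasp point (between the pads) lies 19 mm behind it; z points along the fingers, y is the line along which they close (so a half turn about z gives the same grasp; the last joint's range is limited). The gripper opens to 85 mm and grips with 20 to 120 N. Pads are 22 mm wide; open, the fingers measure 114 mm over their backs; the gripper's body (76 mm by 85 mm) begins 54 mm behind the grasp point. The pads swing forward as they close: fully open they stand 13 mm farther back than shut.
Start: joints at [-1.369, 0.326, -0.193, 1.052, 0, 1.437], TCP at [0.181, -0.519, 0.231] pointing down, gripper open.
Joint ranges: [-2.65, 2.65], [-0.97, 1.79], [-1.3, 1.35], [-1.93, 2.1], [-1.47, 1.37], [-3.14, 3.14]. Speed limits (rad/s): [2.57, 2.57, 3.14, 3.14, 3.14, 3.14].

### API

Orientations are given as a rotation vector (axis times angle).
In Python, from cell import * gives the robot as it stands.
- The arm moves only by the shell command python3 -m inch 'ROWS' [OPENING] [FORCE]. ROWS is JSON, a list of rows, each a list of 6 numbers: the shift along the tool's x, y, z in units of 300 mm (1.0 is 300 mm), then the turn, a rotation vector about the tool's x, y, z in units of 180 degrees (1.0 is 180 degrees). In form: [[tx, ty, tz, ax, ay, az], ...]. A call has 1 to 10 rows; each row is the pose to reach, as a shift and turn from the pose commanded when the call began, along the tool's axes at that moment, turning the shorter way round; what a row does not reach only later rows make up. A row lasts 1/12 s, in which the tool goes at most 41.7 mm and 7.16 degrees, less where a joint would pass 70% of its speed; a pose out of reach is approached as far as the arm can. A call with a number of a shift or a turn outside -1 to 1 is refused whole. A call with a gripper value outside its range is refused whole. OPENING is the opening, from -1 (shut) to 1 (fully open), so that 0 is half open, set as the call begins (- or left out, the last holds). The fingers move at their own pace and stop on an object; FORCE is the grip in N (left out, the last holds). Time passes only in rows, so rows that repeat a pose let the fingers close. It gives the time, the measured TCP pose, the force, the opening and the grip force at its end, in the units of the state.
- get_obs(): the state, without advancing time (a new reading comes with each control period).
- capture(name): name is "scene" or "top"; returns the picture (420x560x3 uint8, blue, green, red); there is no depth.
- camera_params(name): a dict with "K" (3x3 intrinsics, pixels), "eye" and "orientation" of the camera in the world. Camera axes: x right, y up, looking along -z (the intrinsics and any distortion apply to the point x, -y, -z); pixel columns grow to the right and rows downward; lengths in m; the calibration is good to about 2 mm. A picture is of the moment at which its call begins. camera_params takes no time and is no camera call.
- job_done(): hands the job in; it is judged then, once.
Trained networks look in the newest picture that a camera, given by its name, has taken for a name from the list of things; names that differ only in an ending like _2 or _b are one class to them, and where a whole thing is asked for, a point or a joint stands for the part that bears it (a point fixed in the world has none). Each returns a list of dicts, best first, with "p" (0 to 1); they miss things now and then, are a little off and sometimes report something else, mostly with a low value. They report only what shows in the picture. A call takes as long as a camera call. They do not tell look-alikes from the thing itself.
- spot_in(camera, query): "position" ([column, row] in pixels, amid what is visible of it).
The state is a dict: "t": time; "joint_positions": joint angles; "joint_velocities": joint speeds; "effort": joint torques, N m; "position": TCP position; "eef_rot": TCP orientation; "force": force on the tool from outside, world axes, zero at the start; "wrist_torque": the same for the moment, N m; "finger_gap": opening from 0.0 (shut) to 1.0 (fully open); "finger_force": force on a finger pad.
Only numpy, scipy, OpenCV 4.12 (cv2) and the standard library are available. Lean on these libraries where they do the work, as an engineer would, in place of code of your own. Each camera call takes 0.05 s, during which the arm holds its last target. There are 200 camera calls.

### The job

Put the two open tools on the mat away in the wooden case: fold the scraper's blade fully into its handle and the dividers' legs fully together, lay the scraper flat on the green felt, groove upwards as it lies now, and the dividers flat on the orange felt, each in the middle of its slot (either way round), and shut the lid fully. Leave the burnisher in the case and everything else on the table where it is.

Things in the scene. Friction and masses are not known exactly. Their poses are not given: they have to be found in the camera images.
- scraper_mid (a point): Folding scraper lying on its spine on the mat: brown wooden handle 120 x 26 x 24 mm, grooved lengthwise on top, steel blade swinging up out of the groove in the upright plane along the handle. Point: handle centre, 12 mm above its underside; x along the handle to the blade's pivot end, z up. 0.13 to 0.22 kg, balanced near this point.
- scraper_pivot (a point): Pivot of the scraper's blade (52 mm along x from the handle centre, 4 mm higher). The blade reaches 89 mm from it, is 4 mm thick and 18 mm deep; its back, the outer edge that is pushed to fold it, lies 12 mm outside the line through the pivot.
- scraper_blade (a joint): Blade angle, rad: 0 = folded along the handle (hard stop), its back then 4 mm above the handle's top; grows as it opens: pi/2 upright, more leans away from the handle; stop at 2.0. Stiff enough to stay where it is left (friction 0.022 N m).
- dividers_mid (a point): Steel dividers lying flat on the mat, two legs in a V from a brass head, 9 mm wide (7 mm in the outer 40 mm), 10 mm thick. Point: fixed to the first leg's inner edge, 47 mm from the head centre, 6 mm above the underside; x from head to tips, first leg on the +y side, z up. Folded, it is the middle of the 18 mm wide pair. About 0.13 kg.
- dividers_head (a point): Centre of the dividers' head, 6 mm above its underside: brass disc 22 mm across, 12 mm high, with a 10 mm wide knob reaching 24 mm. The legs reach 105 mm from here. x as for dividers_mid.
- dividers_leg (a joint): Angle between the dividers' legs, rad: 0 = side by side (hard stop), stop at 0.5. The second leg, on the -y side, turns away about the head's upright axis, so the V's middle line lies half this angle clockwise (from above) of x. Stays where left (friction 0.02 N m); pinching both legs closes it.
- case: Wooden tool case fixed to the table: 166 (x) x 230 (y) mm, rim 42 mm high, walls and floor 6 mm. Three slots along x, 65 mm apart, 38 mm wide, 154 mm long, bounded at both ends by 12 mm high blocks; the middle 74 mm of their length has none, for fingers. Origin: middle of the underside; x towards the lid hinge. Folded scraper to shut lid: 6 mm room.
- case_hinge (a point): Middle of the lid's hinge line on the case's far rim, 42 mm above the table, 83 mm along the case's x from its middle; y along the hinge, x away from the case.
- case_lid (a joint): Lid angle, rad: 0 = shut on the rim (hard stop), pi/2 upright, stop at 1.95. Flat plate 8 mm thick, 166 mm from hinge to free edge, 230 mm wide; its underside passes through the hinge line. Stays where left (friction 0.3 N m, lid 0.22 kg); pushed from behind it folds over onto the rim.
- felt_green_top (a point): Dark green felt strip, 150 x 36 x 2 mm, fixed in one of the three slots of the case, for the scraper. This point is the centre of its top, 8 mm above the table; x along the slot (to the lid hinge), y across.
- felt_orange_top (a point): Orange felt strip, 150 x 36 x 2 mm, fixed in one of the three slots of the case, for the dividers. This point is the centre of its top, 8 mm above the table; x along the slot (to the lid hinge), y across.
- burnisher: Burnisher (light wooden grip and steel rod, 119 mm long, 18 mm wide and high) already lying in the third slot; origin under its middle; leave it there.
- small_tin: Bystander: small round ink tin on the mat, 56 mm across, 32 mm tall; origin at the middle of its underside.
- plate_block: Bystander: small wooden print block with green face on the mat, 55 x 40 x 20 mm; origin at the middle of its underside.
- water_bottle: Bystander: clear bottle with red label, 64 mm across, 200 mm tall; origin at the middle of its underside.
- ink_tin: Bystander: large flat ink tin, 96 mm across, 45 mm tall, near the robot; origin at the middle of its underside.
- jar: Bystander: amber jar with blue cap, 68 mm across, 100 mm tall; origin at the middle of its underside.
- squeeze_bottle: Bystander: orange bottle, 64 mm across, 130 mm tall; origin at the middle of its underside.
Mind the look-alikes: they are no part of the job. What is shaped like the part that bears dividers_mid but red is not meant.

How it is judged:
At the end, for the whole second after the job is handed in: Scraper flat on the green felt, dividers flat on the orange: middle within 24 mm along and 12 mm across the felt centre, tilt under 0.15 rad, along the slot within 0.2 rad; blade under 0.08 rad, dividers under 0.06 rad, lid under 0.04 rad; all at rest, nothing else moved over 30 mm (x of scraper_mid in the frame of felt_green_top between -0.024 and 0.024 m and y of scraper_mid in the frame of felt_green_top between -0.012 and 0.012 m and z of scraper_mid in the frame of felt_green_top between 0 and 0.018 m and angle between each of scraper_mid, dividers_mid's own z axis and vertical below 0.15 rad and angle between the x axis of scraper_mid and the x axis of felt_green_top, either way round below 0.2 rad and x of dividers_mid in the frame of felt_orange_top between -0.024 and 0.024 m and y of dividers_mid in the frame of felt_orange_top between -0.012 and 0.012 m and z of dividers_mid in the frame of felt_orange_top between 0 and 0.012 m and angle between the x axis of dividers_mid and the x axis of felt_orange_top, either way round below 0.2 rad and value of joint scraper_blade below 0.08 rad and value of joint dividers_leg below 0.06 rad and value of joint case_lid below 0.04 rad and linear speed of each of scraper, dividers below 0.02 m/s); the robot touches nothing.
It fails at once if a bystander (tin, block, bottle or jar) is shifted by more than 30 mm (distance of any of small_tin, plate_block, water_bottle, ink_tin, jar, squeeze_bottle from where it was at the start of the episode above 0.03 m).
It fails at once if the burnisher already in the case is shifted by more than 30 mm (distance of burnisher from where it was at the start of the episode above 0.03 m).
It also fails if it takes over 72 s, if anything falls off the work surface, if the arm or the gripper's body presses on something with over 40 N, if the wrist force passes 120 N, or if a joint passes its speed limit or range.

## Working session

There is one attempt and no reset: what is moved stays moved. The work goes in short steps, Python scripts to look and compute and a shell command to move; the robot and the scene stay as the last step left them, time stands still between calls to the robot, and variables do not carry over. Pictures are saved under pics/ and viewed, at most 10 in all, crops included, and the job is handed in when it is done.

```bash
ls; mkdir -p pics; python3 - <<'E'
from cell import *
import cv2,numpy as np
for n in("scene","top"):
    im=capture(n); cv2.imwrite(f"pics/{n}0.png",im); p=camera_params(n); print(n,p)
    for q in["scraper_mid","scraper_pivot","scraper_blade","dividers_mid","dividers_head","dividers_leg","case","case_hinge","case_lid","felt_green_top","felt_orange_top","burnisher","small_tin","plate_block","water_bottle","ink_tin","jar","squeeze_bottle"]:
        print(q,[(np.round(d["position"]).tolist(),round(d["p"],2)) for d in spot_in(n,q)][:4])
o=get_obs();print(o)
E
```

```text
pics
scene {'K': array([[409.33185784,   0.        , 278.41470467],
       [  0.        , 409.33185784, 213.87371441],
       [  0.        ,   0.        ,   1.        ]]), 'eye': array([1.08507095, 0.46363485, 0.91164855]), 'orientation': array([0.34632799, 0.83595882, 2.22621245])}
scraper_mid [([246.0, 174.0], 0.8)]
scraper_pivot [([245.0, 174.0], 0.69)]
scraper_blade [([236.0, 172.0], 0.54), ([374.0, 277.0], 0.41)]
dividers_mid [([154.0, 183.0], 0.54), ([256.0, 227.0], 0.46)]
dividers_head [([372.0, 276.0], 0.65), ([159.0, 180.0], 0.51), ([244.0, 173.0], 0.48)]
dividers_leg []
case [([372.0, 274.0], 0.8)]
case_hinge [([374.0, 276.0], 0.7)]
case_lid [([361.0, 274.0], 0.67), ([373.0, 277.0], 0.32)]
felt_green_top [([233.0, 168.0], 0.69), ([336.0, 201.0], 0.51)]
felt_orange_top [([409.0, 284.0], 0.66)]
burnisher [([294.0, 203.0], 0.64)]
small_tin [([297.0, 205.0], 0.52)]
plate_block [([215.0, 188.0], 0.69)]
water_bottle [([240.0, 260.0], 0.66)]
ink_tin [([339.0, 202.0], 0.68)]
jar [([326.0, 335.0], 0.92), ([373.0, 251.0], 0.74)]
squeeze_bottle [([181.0, 208.0], 0.63), ([374.0, 275.0]
[... 1157 characters left out ...]
 0.94)]
{'t': 1.9, 'joint_positions': array([-1.36918872e+00,  3.26184995e-01, -1.92613098e-01,  1.05197153e+00,
        9.28268914e-08,  1.43655631e+00]), 'joint_velocities': array([ 0.00143181,  0.00020446, -0.00011697,  0.00098953,  0.00161675,
       -0.00047745]), 'effort': array([ 3.96223559e-04, -4.43316329e+01,  2.62753469e+01,  1.17259780e-03,
       -1.67212843e-04, -8.01055563e-06]), 'position': array([ 0.18125788, -0.51929802,  0.23128403]), 'eef_rot': array([3.09737638e+00, 5.25067908e-01, 1.55811005e-06]), 'force': array([-0.71228245,  0.12837937, -0.87849912]), 'wrist_torque': array([-0.01689793, -0.00997555,  0.00650547]), 'finger_force': 0.0, 'finger_gap': 0.999907332815072}
```

```bash
python3 - <<'E'
import cv2
for n in("scene","top"):
    im=cv2.imread(f"pics/{n}0.png"); cv2.imwrite(f"pics/{n}0b.png",cv2.resize(im,(800,600),interpolation=cv2.INTER_CUBIC))
E
```

```text
(no output)
```

View pics/top0b.png

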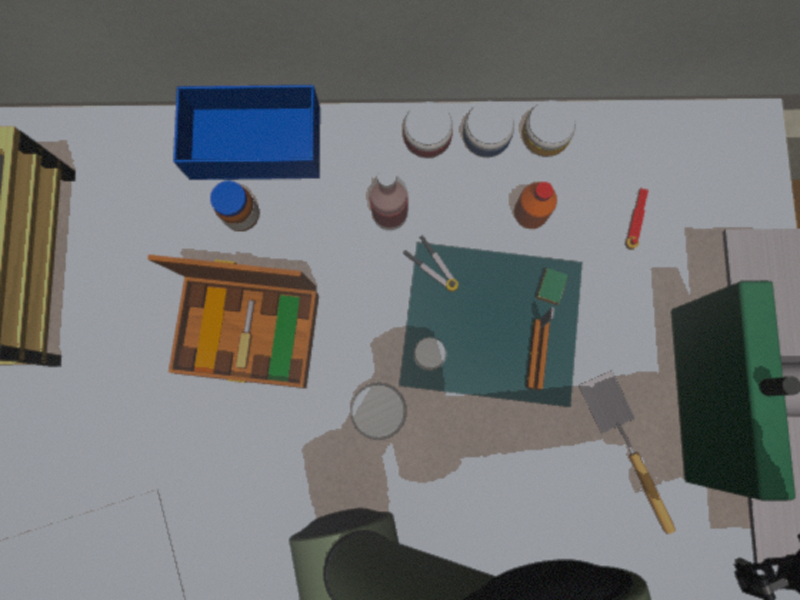

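View pics/scene0b.png

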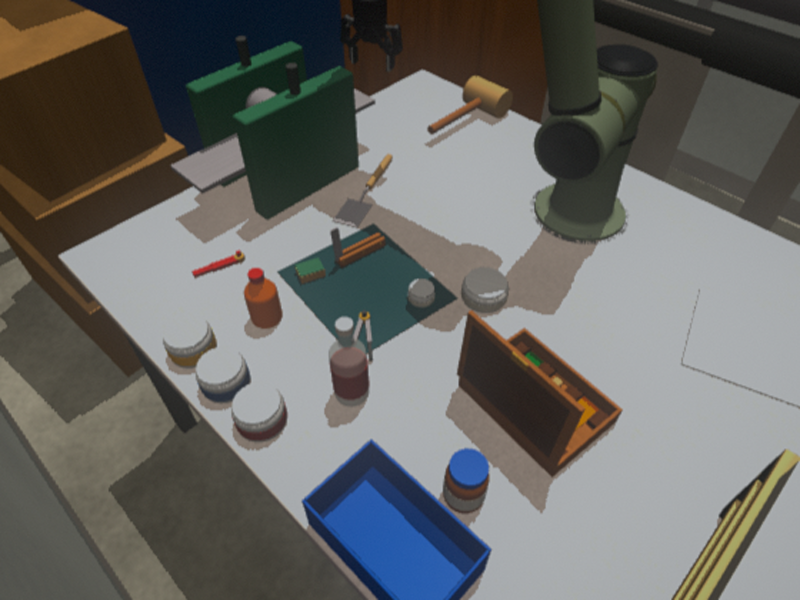

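```bash
cat > h.py <<'E'
import numpy as np,cv2
from scipy.spatial.transform import Rotation as R
from cell import *
P={n:camera_params(n) for n in("scene","top")}
def proj(n,X):
    p=P[n];Y=R.from_rotvec(p["orientation"]).inv().apply(np.atleast_2d(X)-p["eye"])*[1,-1,-1]
    q=Y@p["K"].T; return q[:,:2]/q[:,2:]
def ray(n,uv):
    p=P[n];d=np.linalg.inv(p["K"])@[uv[0],uv[1],1];return p["eye"],R.from_rotvec(p["orientation"]).apply(d*[1,-1,-1])
def onz(n,uv,z):
    e,d=ray(n,uv);return e+d*(z-e[2])/d[2]
def tri(a,b):
    (e1,d1),(e2,d2)=ray("scene",a),ray("top",b)
    s=np.linalg.lstsq(np.c_[d1,-d2],e2-e1,rcond=None)[0];A=e1+s[0]*d1;B=e2+s[1]*d2
    return (A+B)/2,np.linalg.norm(A-B)
def crop(im,c0,r0,c1,r1,s):
    o=cv2.resize(im[r0:r1,c0:c1],None,fx=s,fy=s,interpolation=cv2.INTER_CUBIC)
    for c in range((c0+19)//20*20,c1,20): cv2.putText(o,str(c),((c-c0)*s,9),0,.33,(0,255,255),1);cv2.line(o,((c-c0)*s,10),((c-c0)*s,14),(0,255,255),1)
    for r in range((r0+19)//20*20,r1,20): cv2.putText(o,str(r),(0,(r-r0)*s+4),0,.33,(0,255,255),1);cv2.line(o,(22,(r-r0)*s),(26,(r-r0)*s),(0,255,255),1)
    return o
E
python3 - <<'E'
from h import *
t=cv2.imread("pics/top0.png");s=cv2.imread("pics/scene0.png")
cv2.imwrite("pics/a.png",crop(t,278,162,412,282,5)[:600])
m=np.zeros((600,800,3),np.uint8)
a=crop(s,218,155,284,255,6);m[:600,:396]=a
b=crop(t,113,175,227,275,3.5.__int__()+0) if 0 else crop(t,114,175,228,275,3);m[:300,400:742]=b
c=crop(s,318,215,438,315,3);m[300:600,400:760]=c
cv2.imwrite("pics/b.png",m)
E
```

```text
(no output)
```

View pics/a.png

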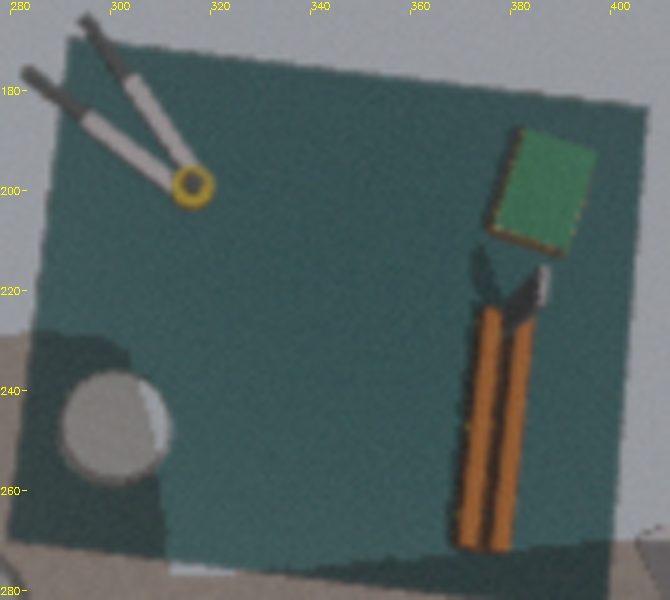

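View pics/b.png

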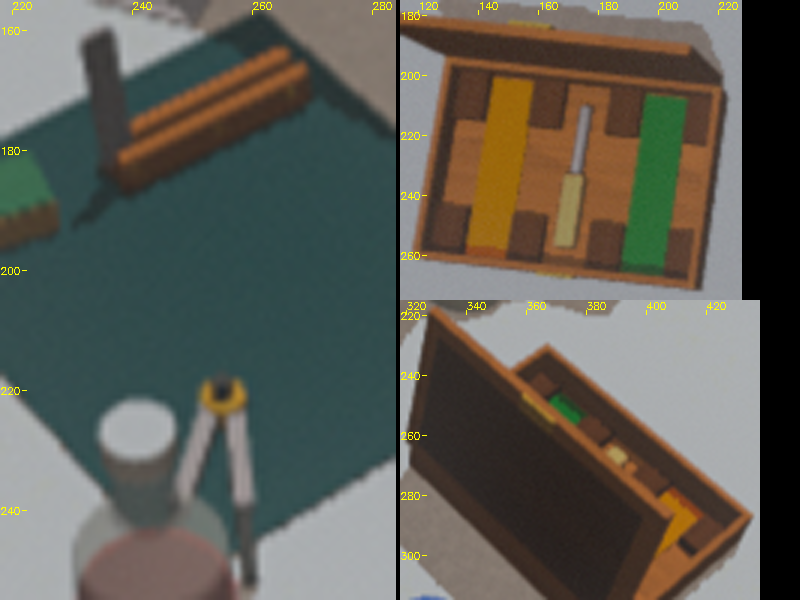

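```bash
python3 - <<'E'
from h import *
r3=lambda a:np.round(a,4).tolist()
def T(l,z): 
    A=np.array([onz("top",p,z) for p in l]);return A
c=T([(129.3,194.3),(221.3,205.7),(213.3,271.3),(119.7,261)],.042)
print("case rim",r3(c),"mean",r3(c.mean(0)),"sides",[round(np.linalg.norm(c[i]-c[(i+1)%4]),3) for i in range(4)])
t=cv2.imread("pics/top0.png");h=cv2.cvtColor(t,cv2.COLOR_BGR2HSV)
def seg(lo,hi,box):
    m=cv2.inRange(h,lo,hi);k=np.zeros_like(m);k[box[1]:box[3],box[0]:box[2]]=m[box[1]:box[3],box[0]:box[2]]
    n,l,st,ce=cv2.connectedComponentsWithStats(k);i=1+np.argmax(st[1:,4]);ys,xs=np.where(l==i);return np.c_[xs,ys].astype(float)
print(h[240,195],h[230,147],h[250,373],h[250,378],h[240,130])
def rect(p,z,name):
    W=np.array([onz("top",q,z)[:2] for q in p]);b=cv2.minAreaRect(W.astype(np.float32)*1000);
    d=np.linalg.svd(W-W.mean(0))[2][0] if len(W)<5000 else 0
    print(name,len(p),"mean",r3(W.mean(0)),"rect",np.round(b,1).tolist() if 0 else b,"yaw",round(np.degrees(np.arctan2(d[1],d[0])),2))
rect(seg((50,150,60),(75,255,255),(180,195,220,275)),.008,"green")
rect(seg((15,180,60),(28,255,255),(130,190,165,270)),.008,"orange")
rect(seg((5,120,60),(18,255,255),(365,215,392,280)),.026,"handle")
# rails
for z in(.024,.026):
    q=T([(374.8,223.6),(385,225.6),(380,272.2),(370.4,271.4)],z);print(r3(q),[round(np.linalg.norm(q[i]-q[(i+1)%4]),4) for i in range(4)],"mean",r3(q.mean(0)))
for a,b,n in [((253.5,219.5),(316.6,198),"knob"),((253.5,221),(316.6,199.2),"disc"),((233.0,160),(387,215.6),"tip")]:
    print(n,[r3(v) for v in tri(a,b)])
print("legs tips",r3(T([(283.6,176.4),(295.2,166)],.012)),"head",r3(T([(316.6,199.2)],.014)))
print("scene handle pts top end",r3(tri((266.5,165),(375.2,271.8))[0]))
for n,p in dict(lidfree=((327,216.5),(0,0)),).items(): pass
E
```

```text
case rim [[0.6073, 0.3443, 0.042], [0.5761, 0.1164, 0.042], [0.4159, 0.1337, 0.042], [0.4432, 0.36, 0.042]] mean [0.5106, 0.2386, 0.042] sides [np.float64(0.23), np.float64(0.161), np.float64(0.228), np.float64(0.165)]
[ 65 154 104] [ 20 239 155] [ 13 158 142] [ 11 123  85] [ 13 159 146]
green 316 mean [0.521, 0.1762] rect ((511.17535400390625, 176.29421997070312), (29.305418014526367, 131.9283447265625), 83.52967834472656) yaw 173.29
orange 813 mean [0.5256, 0.3065] rect ((526.22705078125, 306.1596984863281), (37.99174118041992, 142.47488403320312), 82.9427261352539) yaw 173.0
handle 219 mean [0.469, -0.258] rect ((470.81634521484375, -258.7002868652344), (12.429281234741211, 116.82566833496094), 81.23747253417969) yaw 171.75
[[0.5298, -0.2634, 0.024], [0.5245, -0.2886, 0.024], [0.4098, -0.2709, 0.024], [0.412, -0.2475, 0.024]] [np.float64(0.0257), np.float64(0.116), np.float64(0.0235), np.float64(0.1188)] mean [0.469, -0.2676, 0.024]
[[0.5295, -0.2631, 0.026], [0.5242, -0.2881, 0.026], [0.4098, -0.2705, 0.026], [0.412, -0.2471, 0.026]] [np.float64(0.0256), np.float64(0.1158), np.float64(0.0234), np.float64(0.1186)] mean [0.4688, -0.2672, 0.026]
knob [[0.5975, -0.1209, 0.0191], 0.0009]
disc [[0.5964, -0.1218, 0.0106], 0.002]
tip [[0.5346, -0.2741, 0.1107], 0.0046]
legs tips [[0.6558, -0.0379, 0.012], [0.6828, -0.068, 0.012]] head [[0.5951, -0.1208, 0.014]]
scene handle pts top end [0.4111, -0.2599, 0.0198]
```

```bash
cat >> h.py <<'E'
def go(x,y,z,psi=None):
    "print tool-frame shift/turn (units of inch) from the current pose to a tool-down pose"
    o=get_obs();Rm=R.from_rotvec(o["eef_rot"]);d=Rm.inv().apply(np.array([x,y,z])-o["position"])/.3
    a=np.zeros(3)
    if psi is not None:
        p=np.radians(psi);T=R.from_matrix(np.array([[np.cos(p),np.sin(p),0],[np.sin(p),-np.cos(p),0],[0,0,-1]]))
        a=(Rm.inv()*T).as_rotvec()/np.pi
    print("go",np.round(d,3).tolist(),np.round(a,4).tolist(),"t",round(o["t"],2))
E
python3 - <<'E'
from h import *
from scipy.optimize import minimize
t=cv2.imread("pics/top0.png");h=cv2.cvtColor(t,cv2.COLOR_BGR2HSV)
box=np.zeros((420,560),np.uint8);box[190:278,115:225]=1
g=(cv2.inRange(h,(50,100,40),(75,255,255))>0)&(box>0);o=(cv2.inRange(h,(17,170,50),(28,255,255))>0)&(box>0)
print(g.sum(),o.sum())
S=8
def poly(x,y,a,yc):
    c,s=np.cos(a),np.sin(a);L=np.array([[-.075,yc-.018],[.075,yc-.018],[.075,yc+.018],[-.075,yc+.018]])
    X=np.c_[x+c*L[:,0]-s*L[:,1],y+s*L[:,0]+c*L[:,1],np.full(4,.008)]
    m=np.zeros((420,560),np.uint8);cv2.fillPoly(m,[np.round(proj("top",X)*256).astype(np.int32)],255,cv2.LINE_AA,8);return m/255.
def cost(v):
    A=poly(*v,-.065);B=poly(*v,.065)
    return np.abs(A-g).sum()+np.abs(B-o).sum()
r=minimize(cost,[.5106,.2386,-.125],method="Nelder-Mead",options=dict(initial_simplex=[[.51,.238,-.125],[.52,.238,-.125],[.51,.245,-.125],[.51,.238,-.1]]));print("case",r.x,r.fun)
x,y,a=r.x
for n,(u,v) in dict(green=(0,-.065),orange=(0,.065),hinge=(.083,0)).items(): print(n,np.round([x+np.cos(a)*u-np.sin(a)*v,y+np.sin(a)*u+np.cos(a)*v],4))
px=lambda q:(q[0]/5+278-.4,q[1]/5+162-.4)
W=[[onz("top",px(q),.011)[:2] for q in l] for l in([(172,186),(82,118)],[(197,160),(128,80)],[(82,118),(28,72)],[(128,80),(86,20)])]
for l in W: l=np.array(l);d=l[1]-l[0];print("leg",np.round(l,4).tolist(),np.degrees(np.arctan2(d[1],d[0])))
for n,uv,z in(("jar cap",(231/800*560,194/600*420),.1),("bottle cap",(388/800*560,180/600*420),.2),("block",(384,201),.022),("tin",(300,247),.034),("inktin",(265,287),.045),("squeeze cap",(543/800*560,190/600*420),.13)):
    print(n,np.round(onz("top",uv,z),3))
go(.57,-.281,.13,172)
E
```

```text
779 782
case [ 0.51579469  0.24231089 -0.1202133 ] 342.078431372549
green [0.508  0.1778]
orange [0.5236 0.3068]
hinge [0.5982 0.2324]
leg [[0.5968, -0.1094], [0.6327, -0.0642]] 51.56522747800862
leg [[0.6101, -0.1224], [0.6523, -0.088]] 39.169001759102734
leg [[0.6327, -0.0642], [0.6571, -0.0369]] 48.18544055556117
leg [[0.6523, -0.088], [0.6842, -0.067]] 33.38563560032489
jar cap [0.738 0.254 0.1  ]
bottle cap [ 0.724 -0.013  0.2  ]
block [ 0.587 -0.289  0.022]
tin [ 0.473 -0.076  0.034]
inktin [0.377 0.009 0.045]
squeeze cap [ 0.729 -0.265  0.13 ]
go [1.485, -0.323, 0.338] [0.0, 0.0, -0.8487] t 1.9
```

```bash
python3 -m inch '[[0.1,-0.02,0.01,0,0,-0.04],[0.2,-0.04,0.02,0,0,-0.08],[0.3,-0.07,0.04,0,0,-0.12],[0.4,-0.1,0.06,0,0,-0.16],[0.5,-0.12,0.08,0,0,-0.2],[0.6,-0.14,0.1,0,0,-0.24],[0.7,-0.16,0.12,0,0,-0.28],[0.8,-0.18,0.14,0,0,-0.32],[0.9,-0.2,0.16,0,0,-0.36],[0.98,-0.22,0.18,0,0,-0.4]]' -1 30; python3 -c "
from h import *
go(.575,-.282,.15,172)"
```

```text
t: 2.73
position: [0.4388, -0.3591, 0.1771]
eef_rot: [2.197, 2.245, 0.001]
force: [-0.2, -0.5, 0.8]
finger_gap: -0.001
finger_force: 0.0
go [0.247, 0.459, 0.091] [0.0002, 0.0002, -0.4486] t 2.73
```

```bash
python3 -m inch '[[0.06,0.1,0.02,0,0,-0.04],[0.12,0.2,0.04,0,0,-0.08],[0.18,0.3,0.06,0,0,-0.12],[0.22,0.4,0.08,0,0,-0.16],[0.247,0.459,0.09,0,0,-0.2],[0.247,0.459,0.09,0,0,-0.24],[0.247,0.459,0.09,0,0,-0.28],[0.247,0.459,0.09,0,0,-0.32],[0.247,0.459,0.09,0,0,-0.36],[0.247,0.459,0.09,0,0,-0.4]]'; python3 -m inch '[[0,0,0,0,0,-0.04],[0,0,0,0,0,-0.055],[0,0,0,0,0,-0.055]]';python3 -c "
from h import *
im=capture('top');im2=capture('scene');cv2.imwrite('pics/c.png',np.hstack([crop(im,340,190,420,290,5),crop(im2,208,130,288,230,5)])[:600])
go(.575,-.282,.085,172)"
```

```text
t: 3.57
position: [0.5737, -0.2838, 0.15]
eef_rot: [-0.468, -3.106, -0.0]
force: [0.9, 0.1, -0.5]
finger_gap: -0.002
finger_force: 0.0
t: 3.82
position: [0.5737, -0.2839, 0.1502]
eef_rot: [-0.208, -3.135, -0.0]
force: [-0.6, -0.5, 0.5]
finger_gap: -0.001
finger_force: 0.0
go [-0.004, 0.007, 0.217] [0.0, -0.0, 0.0016] t 3.92
```

View pics/c.png

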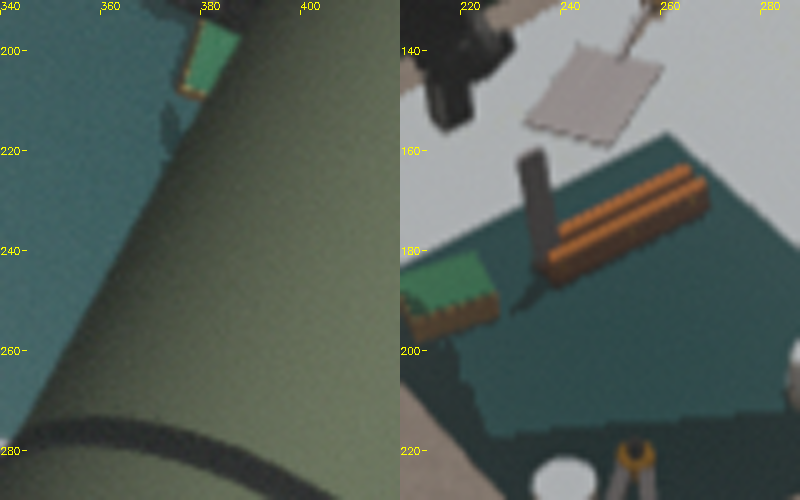

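```bash
python3 -m inch '[[0,0.005,0.11,0,0,0],[0,0.005,0.217,0,0,0],[0,0.005,0.217,0,0,0]]'; python3 -m inch '[[0.04,0,0,0,0,0],[0.063,0,0.003,0,0,0],[0.083,0,-0.005,0,0,0],[0.103,0,-0.01,0,0,0],[0.13,0,-0.01,0,0,0],[0.16,0,-0.01,0,0,0],[0.187,0,-0.01,0,0,0],[0.225,0,0.005,0,0,0],[0.263,0,0.02,0,0,0],[0.295,0,0.045,0,0,0]]';  python3 -m inch '[[0.032,0,0.028,0,0,0],[0.05,0,0.05,0,0,0],[0.063,0,0.078,0,0,0],[0.073,0,0.1,0,0,0],[0.082,0,0.12,0,0,0],[0.082,0,0.128,0,0,0],[0.082,0,0.128,0,0,0]]'; python3 -c "
from h import *
im=capture('top');im2=capture('scene');cv2.imwrite('pics/d.png',np.hstack([crop(im,340,190,420,290,5),crop(im2,208,130,288,230,5)])[:600])
go(.469,-.2675,.03,172)"
```

```text
t: 4.17
position: [0.57, -0.2801, 0.0793]
eef_rot: [-0.21, -3.126, -0.007]
force: [-1.7, 1.1, 0.1]
finger_gap: -0.005
finger_force: 0.0
t: 5.0
position: [0.4853, -0.2707, 0.0722]
eef_rot: [0.209, 3.134, -0.001]
force: [-0.1, -0.2, -0.6]
finger_gap: 0.001
finger_force: 0.1
t: 5.58
position: [0.4615, -0.2672, 0.0325]
eef_rot: [-0.209, -3.134, -0.001]
force: [0.4, -0.3, 0.4]
finger_gap: 0.001
finger_force: 0.0
go [-0.022, 0.003, 0.011] [-0.0, 0.0001, 0.0022] t 5.68
```

View pics/d.png

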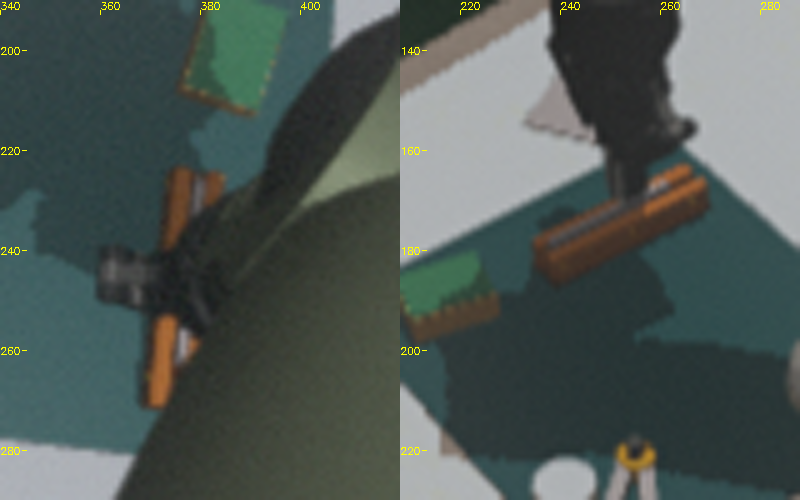

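```bash
python3 -m inch '[[0,0,0.005,0,0,0],[0,0,0.01,0,0,0],[0,0,0.01,0,0,0]]'; python3 -m inch '[[0,0,0.005,0,0,0],[0,0,0.01,0,0,0],[0,0,0.01,0,0,0]]'
```

```text
t: 5.93
position: [0.4624, -0.2678, 0.0309]
eef_rot: [0.208, 3.134, -0.001]
force: [-1.7, 0.1, 4.1]
finger_gap: -0.0
finger_force: 2.2
t: 6.18
position: [0.4624, -0.268, 0.0299]
eef_rot: [0.208, 3.133, -0.002]
force: [-5.7, 3.1, 24.3]
finger_gap: -0.001
finger_force: 12.0
```

```bash
python3 -m inch '[[0,0,-0.1,0,0,0],[-0.02,0,-0.14,0,0,0],[-0.025,0.003,-0.14,0,0,0],[-0.025,0.003,-0.14,0,0,0],[-0.025,0.003,-0.14,0,0,0]]' 0.25; python3 -c "
from h import *
go(.469,-.2675,.006,172)"
```

```text
t: 6.6
position: [0.4688, -0.2671, 0.0685]
eef_rot: [-0.208, -3.134, -0.001]
force: [0.0, 0.8, -0.5]
finger_gap: 0.627
finger_force: 0.0
go [-0.001, -0.001, 0.208] [0.0002, -0.0003, 0.0022] t 6.6
```

```bash
python3 -m inch '[[0,0,0.1,0,0,0],[0,0,0.17,0,0,0],[0,0,0.2,0,0,0],[0,0,0.208,0,0,0],[0,0,0.208,0,0,0]]'; python3 -m inch '[[0,0,0,0,0,0],[0,0,0,0,0,0],[0,0,0,0,0,0],[0,0,0,0,0,0],[0,0,0,0,0,0],[0,0,0,0,0,0]]' -0.7 50; python3 -m inch '[[0,0,-0.05,0,0,0],[0,0,-0.15,0,0,0],[0,0,-0.3,0,0,0],[0,0,-0.4,0,0,0],[0,0,-0.4,0,0,0]]'; python3 -c "
from h import *
go(.506,.177,.125,173.1)"
```

```text
t: 7.02
position: [0.4683, -0.2668, 0.0057]
eef_rot: [-0.209, -3.132, -0.003]
force: [-0.6, 1.0, 0.4]
finger_gap: 0.625
finger_force: 0.0
t: 7.52
position: [0.4701, -0.2681, 0.0081]
eef_rot: [0.209, 3.133, -0.002]
force: [-1.0, 0.2, 6.6]
finger_gap: 0.291
finger_force: 50.4
t: 7.93
position: [0.4728, -0.2702, 0.1336]
eef_rot: [0.208, 3.126, -0.01]
force: [0.8, -0.9, -1.5]
finger_gap: 0.293
finger_force: 49.7
go [0.088, 1.492, 0.019] [-0.0018, 0.003, -0.004] t 7.93
```

```bash
python3 -m inch '[[0.01,0.06,0,0,0,0],[0.02,0.16,0,0,0,0],[0.03,0.28,0,0,0,0],[0.04,0.4,0,0,0,0],[0.05,0.52,0,0,0,0],[0.06,0.64,0,0,0,0],[0.06,0.76,0,0,0,0],[0.07,0.87,0,0,0,0],[0.07,0.95,0,0,0,0],[0.07,0.99,0,0,0,0]]'; python3 -m inch '[[0,0.06,0,0,0,0],[0,0.16,0,0,0,0],[0.01,0.28,0,0,0,0],[0.01,0.38,0,0,0,0],[0.018,0.46,0,0,0,0],[0.018,0.495,0.018,0,0,-0.004],[0.018,0.502,0.018,0,0,-0.004],[0.018,0.502,0.018,0,0,-0.004],[0.018,0.502,0.018,0,0,-0.004]]'; python3 -c "
from h import *
im=capture('top');im2=capture('scene');cv2.imwrite('pics/e.png',np.hstack([crop(im,114,170,230,280,3),crop(im2,318,190,458,300,3)])[:600])
go(.506,.177,.06,173.1)"
```

```text
t: 8.77
position: [0.4871, 0.0324, 0.1262]
eef_rot: [-0.204, -3.134, -0.001]
force: [0.6, -0.5, -1.7]
finger_gap: 0.283
finger_force: 49.7
t: 9.52
position: [0.5021, 0.1782, 0.121]
eef_rot: [-0.191, -3.135, 0.002]
force: [-0.4, -1.4, -2.0]
finger_gap: 0.294
finger_force: 49.8
go [-0.012, -0.002, 0.205] [-0.0002, -0.0001, -0.0006] t 9.62
```

View pics/e.png

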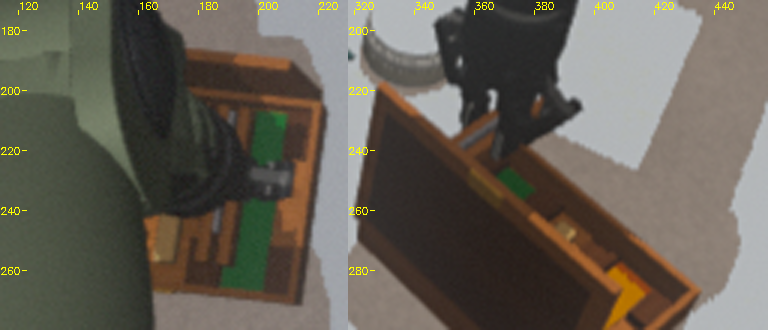

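```bash
python3 - <<'E'
from h import *
u=np.array([.9928,-.12]);p=np.array([.5021,.1782])
for s in(-.06,-.05): print("handle near",proj("top",[*(p+s*u),.1395]))
for c in((.506,.177),(.508,.1778),(.503,.174)): print("felt near end",proj("top",[*(np.array(c)-.075*u),.008]),proj("top",[*(np.array(c)+.075*u),.008]))
im=capture('top');h=cv2.cvtColor(im,cv2.COLOR_BGR2HSV)
g=cv2.inRange(h,(50,100,40),(75,255,255))>0
for r in(206,208,210,212,250,254,258,262): 
    c=np.where(g[r,180:230])[0]; print(r,c.min()+180 if len(c) else 0,c.max()+180 if len(c) else 0)
ys,xs=np.where(g[190:280,180:215]);print(ys.min()+190,ys.max()+190)
E
```

```text
handle near [[183.57369435 257.65437308]]
handle near [[184.23048302 253.15696647]]
felt near end [[194.33526675 265.75106457]] [[202.72021047 206.57853002]]
felt near end [[194.03043049 264.94399874]] [[202.41952016 205.80570521]]
felt near end [[195.51888808 266.95420389]] [[203.88197178 207.73067389]]
206 0 0
208 200 208
210 200 208
212 200 208
250 194 202
254 193 202
258 193 201
262 188 200
208 266
```

```bash
python3 -m inch '[[-0.005,0.001,0.08,0,0,0],[-0.005,0.001,0.18,0,0,0],[-0.005,0.001,0.26,0,0,0],[-0.005,0.001,0.3,0,0,0],[-0.005,0.001,0.3,0,0,0]]'; python3 -m inch '[[0,0,0.015,0,0,0],[0,0,0.03,0,0,0],[0,0,0.045,0,0,0],[0,0,0.045,0,0,0]]'; python3 -m inch '[[0,0,0.005,0,0,0],[0,0,0.01,0,0,0],[0,0,0.01,0,0,0]]'
```

```text
t: 10.08
position: [0.5017, 0.1782, 0.0288]
eef_rot: [-0.191, -3.131, 0.003]
force: [-0.7, -0.1, -1.1]
finger_gap: 0.291
finger_force: 49.7
t: 10.42
position: [0.5043, 0.1796, 0.018]
eef_rot: [0.189, 3.135, 0.0]
force: [0.1, -0.9, -2.6]
finger_gap: 0.291
finger_force: 49.8
t: 10.67
position: [0.5041, 0.1798, 0.0151]
eef_rot: [0.189, 3.136, 0.0]
force: [0.2, -0.2, -2.9]
finger_gap: 0.291
finger_force: 49.8
```

```bash
python3 -m inch '[[0,0,0.004,0,0,0],[0,0,0.008,0,0,0],[0,0,0.008,0,0,0]]'; python3 -m inch '[[0,0,0.003,0,0,0],[0,0,0.003,0,0,0]]'
```

```text
t: 10.92
position: [0.5042, 0.1798, 0.013]
eef_rot: [0.189, 3.135, 0.0]
force: [-0.9, -0.1, 2.3]
finger_gap: 0.291
finger_force: 50.3
t: 11.08
position: [0.5043, 0.1798, 0.013]
eef_rot: [0.189, 3.135, 0.0]
force: [-4.8, -0.9, 11.5]
finger_gap: 0.294
finger_force: 51.6
```

```bash
python3 -m inch '[[0,0,-0.006,0,0,0],[0,0,-0.006,0,0,0],[0,0,-0.006,0,0,0],[0,0,-0.006,0,0,0]]' -0.1;  python3 -m inch '[[0,0,-0.04,0,0,0],[0,0,-0.15,0,0,0],[0,0,-0.28,0,0,0],[0,0,-0.4,0,0,0],[0,0,-0.45,0,0,0]]'; python3 -c "
from h import *
go(.48,-.05,.15,173.1)
go(.630,-.089,.1,133.5)"
```

```text
t: 11.42
position: [0.5041, 0.1797, 0.0134]
eef_rot: [0.189, 3.136, 0.0]
force: [-1.2, 0.3, 1.0]
finger_gap: 0.451
finger_force: 0.0
t: 11.83
position: [0.5063, 0.1802, 0.153]
eef_rot: [0.189, 3.13, 0.002]
force: [0.1, 0.7, -0.1]
finger_gap: 0.449
finger_force: 0.0
go [-0.005, -0.772, 0.009] [0.0006, 0.0018, 0.0] t 11.83
go [-0.516, -0.842, 0.178] [0.0012, 0.0015, 0.22] t 11.83
```

```bash
python3 -m inch '[[-0.02,-0.08,0,0,0,-0.03],[-0.04,-0.2,0,0,0,-0.06],[-0.06,-0.32,0,0,0,-0.09],[-0.08,-0.44,0,0,0,-0.12],[-0.11,-0.56,0,0,0,-0.16],[-0.14,-0.67,0.02,0,0,-0.2],[-0.22,-0.75,0.06,0,0,-0.24],[-0.33,-0.8,0.1,0,0,-0.28],[-0.44,-0.84,0.14,0,0,-0.28],[-0.51,-0.842,0.17,0,0,-0.28]]' 0.4; python3 -m inch '[[0,0,0,0,0,0],[0,0,0,0,0,0]]';python3 -c "
from h import *
im=capture('top');im2=capture('scene');cv2.imwrite('pics/f.png',np.hstack([crop(im,114,170,230,280,3),crop(im2,210,160,310,270,4)[:330]])[:600])
go(.630,-.089,.1,223.5)
go(.630,-.089,.005,223.5)"
```

```text
t: 12.67
position: [0.6279, -0.0929, 0.0964]
eef_rot: [-1.16, 2.919, -0.003]
force: [-0.3, 0.1, 0.0]
finger_gap: 0.702
finger_force: 0.0
t: 12.83
position: [0.6253, -0.0897, 0.0959]
eef_rot: [1.163, -2.917, -0.002]
force: [-0.2, -0.0, 0.4]
finger_gap: 0.701
finger_force: 0.0
go [-0.013, -0.013, -0.009] [0.0005, -0.0003, 0.0001] t 12.93
go [-0.014, -0.013, 0.307] [0.0005, -0.0003, 0.0001] t 12.93
```

View pics/f.png

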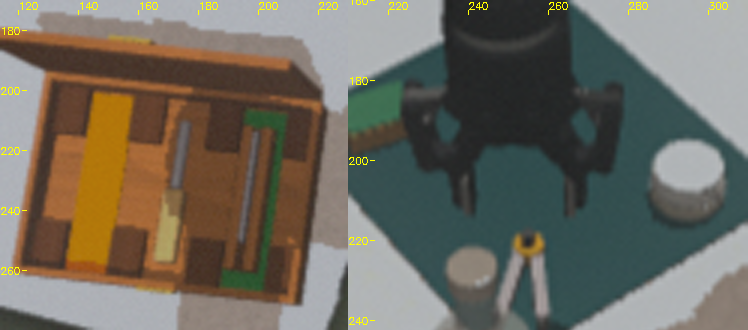

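```bash
python3 - <<'E'
from h import *
a=onz("top",(194-.3,250-.3),.034)[:2];b=onz("top",(198.7-.3,214.3-.3),.034)[:2]
m=(a+b)/2;d=b-a;print(m,np.degrees(np.arctan2(d[1],d[0])))
n=np.array([.12,.993])
for c in((.505,.1785),(.506,.177),(.508,.1778)): print("across",(m-np.array(c))@n)
im=capture('top');h=cv2.cvtColor(im,cv2.COLOR_BGR2HSV)
g=cv2.inRange(h,(50,90,30),(75,255,255))>0
for r in(208,210,212,220,230,240,250,260,262,264): 
    c=np.where(g[r,180:215])[0]; 
    if len(c):
        R_=c.max()+180.5;print(r,c.min()+179.5,R_, "right edge y-offset of felt centre", (onz("top",(R_,r),.008)[:2])@n+.018 - np.array([.505,.1785])@n)
# handle extents along row: print brightness/hue
print([tuple(h[236,c]) for c in range(184,208)])
E
```

```text
[0.51319465 0.17865868] -6.261820914884725
across 0.0011409297768251764
across 0.0025104297768251773
across 0.0014760297768251546
208 195.5 208.5 right edge y-offset of felt centre 0.0015574611564445617
210 195.5 208.5 right edge y-offset of felt centre 0.0008551489284532032
212 199.5 208.5 right edge y-offset of felt centre 0.00015387567842345407
220 205.5 207.5 right edge y-offset of felt centre -0.00013222004925972364
230 203.5 205.5 right edge y-offset of felt centre 0.001387095464337268
240 202.5 204.5 right edge y-offset of felt centre 0.0004050117348252946
250 201.5 203.5 right edge y-offset of felt centre -0.0005699052536941307
260 187.5 201.5 right edge y-offset of felt centre 0.0009344294318817115
262 187.5 201.5 right edge y-offset of felt centre 0.00024583889004980986
264 187.5 201.5 right edge y-offset of felt centre -0.00044175220578424046
[(np.uint8(13), np.uint8(154), np.uint8(111)), (np.uint8(13), np.uint8(159), np.uint8(109)), (np.uint8(13), np.uint8(154), np.uint8(116)), (np.uint8(12), np.uint8(151), np.uint8(113)), (np.uint8(13), np.uint8(152), np.uint8(114)), (np
[... 155 characters left out ...]
nt8(150), np.uint8(109)), (np.uint8(13), np.uint8(154), np.uint8(111)), (np.uint8(12), np.uint8(142), np.uint8(106)), (np.uint8(7), np.uint8(44), np.uint8(99)), (np.uint8(4), np.uint8(21), np.uint8(98)), (np.uint8(10), np.uint8(42), np.uint8(73)), (np.uint8(12), np.uint8(131), np.uint8(101)), (np.uint8(12), np.uint8(159), np.uint8(109)), (np.uint8(13), np.uint8(151), np.uint8(113)), (np.uint8(14), np.uint8(147), np.uint8(90)), (np.uint8(18), np.uint8(103), np.uint8(72)), (np.uint8(49), np.uint8(93), np.uint8(66)), (np.uint8(59), np.uint8(106), np.uint8(84)), (np.uint8(57), np.uint8(118), np.uint8(80)), (np.uint8(20), np.uint8(125), np.uint8(88)), (np.uint8(12), np.uint8(142), np.uint8(106))]
```

```bash
python3 -m inch '[[-0.013,-0.013,0.08,0,0,0],[-0.013,-0.013,0.18,0,0,0],[-0.013,-0.013,0.25,0,0,0],[-0.013,-0.013,0.28,0,0,0],[-0.013,-0.013,0.296,0,0,0],[-0.013,-0.013,0.296,0,0,0]]'; python3 -m inch '[[0,0,0,0,0,0],[0,0,0,0,0,0],[0,0,0,0,0,0],[0,0,0,0,0,0],[0,0,0,0,0,0],[0,0,0,0,0,0],[0,0,0,0,0,0]]' -1 40; python3 -c "
from h import *
im=capture('top');im2=capture('scene');cv2.imwrite('pics/g.png',np.hstack([crop(im,270,150,350,230,4),crop(im2,215,180,295,260,4)])[:600])"
```

```text
t: 13.48
position: [0.6305, -0.0892, 0.0087]
eef_rot: [1.164, -2.917, -0.001]
force: [0.3, 0.3, 0.4]
finger_gap: 0.703
finger_force: 0.0
t: 14.07
position: [0.6323, -0.0898, 0.0105]
eef_rot: [-1.163, 2.916, -0.002]
force: [-1.1, 1.0, 5.6]
finger_gap: 0.185
finger_force: 38.4
```

View pics/g.png

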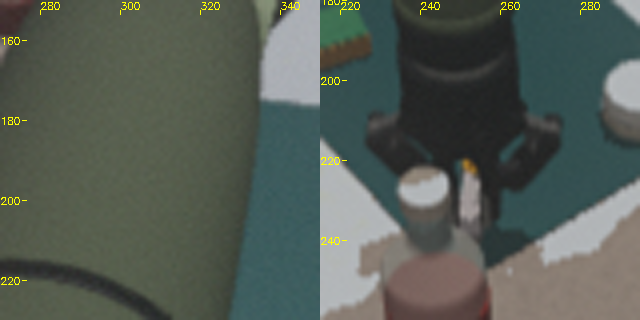

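```bash
python3 -m inch '[[0,0,-0.05,0,0,0],[0,0,-0.15,0,0,0],[0.02,0.05,-0.28,0,0,0],[0.05,0.12,-0.4,0,0,0.03],[0.09,0.2,-0.45,0,0,0.07],[0.13,0.3,-0.45,0,0,0.11],[0.17,0.39,-0.45,0,0,0.15],[0.2,0.46,-0.45,0,0,0.19],[0.206,0.47,-0.45,0,0,0.23],[0.206,0.47,-0.45,0,0,0.265]]' - 45; python3 -m inch '[[0,0,0,0,0,0.013],[0,0,0,0,0,0.015]]'; python3 -c "
from h import *
go(.5206,.3076,.125,173.1)"
```

```text
t: 15.0
position: [0.4872, -0.0291, 0.1443]
eef_rot: [-0.123, -3.139, 0.0]
force: [0.6, 0.3, -1.5]
finger_gap: 0.177
finger_force: 43.6
t: 15.17
position: [0.4892, -0.0299, 0.1443]
eef_rot: [0.19, 3.135, -0.0]
force: [0.0, 0.0, -2.1]
finger_gap: 0.178
finger_force: 43.6
go [0.032, 1.129, 0.064] [-0.0001, 0.0004, -0.0002] t 15.17
```

```bash
python3 -m inch '[[0,0.06,0,0,0,0],[0,0.17,0,0,0,0],[0.01,0.29,0,0,0,0],[0.01,0.41,0,0,0,0],[0.015,0.53,0,0,0,0],[0.02,0.65,0,0,0,0],[0.02,0.77,0,0,0,0],[0.025,0.88,0,0,0,0],[0.03,0.96,0,0,0,0],[0.03,0.99,0,0,0,0]]'; python3 -m inch '[[0,0.06,0.02,0,0,0],[0.002,0.12,0.05,0,0,0],[0.002,0.139,0.08,0,0,0],[0.002,0.139,0.1,0,0,0],[0.002,0.139,0.1,0,0,0],[0.002,0.139,0.1,0,0,0]]'; python3 -c "
from h import *
im=capture('top');im2=capture('scene');cv2.imwrite('pics/i.png',np.hstack([crop(im,110,170,220,275,3)[:315],crop(im2,340,190,470,310,3)[:315]])[:600])
go(.5206,.3076,.03,173.1)"
```

```text
t: 16.0
position: [0.516, 0.2695, 0.1438]
eef_rot: [0.182, 3.136, 0.002]
force: [-1.0, -0.0, -1.6]
finger_gap: 0.178
finger_force: 43.7
t: 16.5
position: [0.5198, 0.3061, 0.1131]
eef_rot: [-0.19, -3.134, 0.002]
force: [-1.2, -0.9, -1.0]
finger_gap: 0.179
finger_force: 43.7
go [0.001, 0.004, 0.28] [-0.0001, 0.0001, -0.0004] t 16.6
```

View pics/i.png

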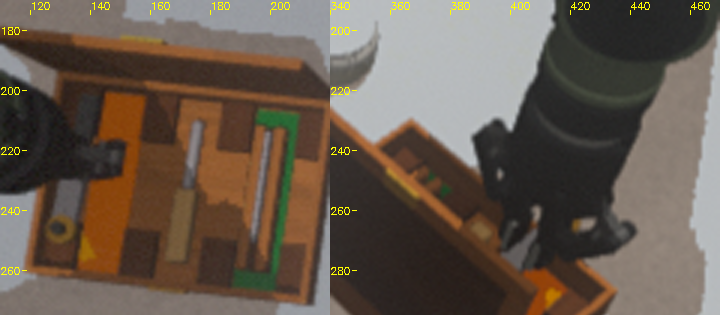

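```bash
python3 - <<'E'
from h import *
h=onz("top",(129.4,245.4),.119);print(h); d=h[:2]-np.array([.5206,.3076]);u=np.array([.9928,-.12]);n=np.array([.12,.9928])
print("head rel felt: along",d@u,"across",d@n,"-> mid along",d@u+.047)
E
python3 -m inch '[[0.001,0.004,0.08,0,0,0],[0.001,0.004,0.17,0,0,0],[0.001,0.004,0.25,0,0,0],[0.001,0.004,0.28,0,0,0],[0.001,0.004,0.28,0,0,0]]'; python3 -m inch '[[0,0,0.015,0,0,0],[0,0,0.03,0,0,0],[0,0,0.036,0,0,0],[0,0,0.036,0,0,0]]'
```

```text
[0.47308559 0.31322591 0.119     ]
head rel felt: along -0.04784741819742431 across -0.00011632378526671525 -> mid along -0.0008474181974243086
t: 17.02
position: [0.5186, 0.3074, 0.0278]
eef_rot: [-0.19, -3.132, 0.003]
force: [0.2, -0.8, -1.3]
finger_gap: 0.175
finger_force: 43.7
t: 17.35
position: [0.5206, 0.3089, 0.0195]
eef_rot: [0.189, 3.135, 0.001]
force: [-0.0, -0.8, -1.4]
finger_gap: 0.178
finger_force: 43.7
```

Perfectly centred; now creep down to contact.

```bash
python3 -m inch '[[0,-0.003,0.005,0,0,0],[0,-0.003,0.01,0,0,0],[0,-0.003,0.01,0,0,0]]'; python3 -m inch '[[0,0,0.004,0,0,0],[0,0,0.004,0,0,0]]';  python3 -m inch '[[0,0,0.004,0,0,0],[0,0,0.004,0,0,0]]'
```

```text
t: 17.6
position: [0.5201, 0.3079, 0.0159]
eef_rot: [0.189, 3.136, 0.0]
force: [-0.6, -0.7, -1.2]
finger_gap: 0.18
finger_force: 43.7
t: 17.77
position: [0.5202, 0.3079, 0.0156]
eef_rot: [0.189, 3.135, 0.0]
force: [-1.4, -0.2, 5.1]
finger_gap: 0.177
finger_force: 44.5
t: 17.93
position: [0.5203, 0.308, 0.0155]
eef_rot: [0.189, 3.135, 0.0]
force: [-5.0, -1.9, 13.6]
finger_gap: 0.18
finger_force: 45.3
```

```bash
python3 -m inch '[[0,0,-0.008,0,0,0],[0,0,-0.008,0,0,0],[0,0,-0.008,0,0,0],[0,0,-0.008,0,0,0]]' -0.2; python3 -m inch '[[0,0,-0.04,0,0,0],[0,0,-0.15,0,0,0],[0,0,-0.28,0,0,0],[0,0,-0.41,0,0,0],[0,0,-0.54,0,0,0],[0,0,-0.67,0,0,0],[0,0,-0.78,0,0,0],[0,0,-0.8,0,0,0]]'; python3 - <<'E'
from h import *
u=np.array([.9928,-.12]);n=np.array([.12,.9928]);hg=np.array([.5128,.243])+.083*u;print("hinge",hg)
for uv in((211,190),(104.3,180)):
    q=onz("top",uv,.207)[:2]-hg;print(q@u,q@n)
print(tri((328,216.5),(104.3,180)))
im=capture('top');im2=capture('scene');cv2.imwrite('pics/j.png',np.hstack([crop(im,95,165,230,275,3)[:330],crop(im2,315,205,445,315,3)[:330]]))
o=get_obs();print(o["joint_positions"]);go(.70,.2,.25,173.1)
E
```

```text
t: 18.27
position: [0.5202, 0.3079, 0.0158]
eef_rot: [0.189, 3.136, 0.0]
force: [-0.9, -0.0, -0.4]
finger_gap: 0.408
finger_force: 0.0
t: 18.93
position: [0.5227, 0.3091, 0.2637]
eef_rot: [0.188, 3.126, 0.008]
force: [0.8, 0.1, 0.6]
finger_gap: 0.399
finger_force: 0.0
hinge [0.5952024 0.23304  ]
-0.0006649892514994971 -0.11743820600372366
-0.003816832782787008 0.1117592064105218
(array([0.61910924, 0.23356943, 0.34492413]), np.float64(0.1477693653161254))
[4.12433075e-01 4.11678373e-01 5.29864928e-03 1.15897168e+00
 2.25341672e-05 5.32819653e-01]
go [-0.634, -0.287, 0.032] [0.0009, 0.0015, 0.0] t 19.03
```

View pics/j.png

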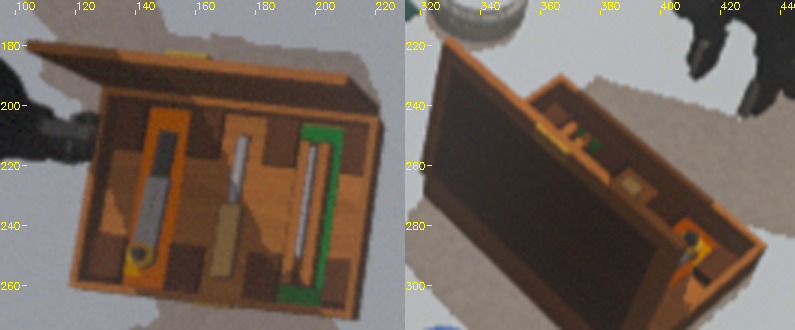

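```bash
python3 -c "
from h import *
go(.656,.1954,.26,173.1)"; python3 -m inch '[[-0.05,-0.04,0,0,0,0],[-0.15,-0.12,0,0,0,0],[-0.25,-0.2,0,0,0,0],[-0.35,-0.28,0,0,0,0],[-0.43,-0.32,0,0,0,0],[-0.486,-0.32,0,0,0,0],[-0.486,-0.32,0,0,0,0],[-0.486,-0.32,0,0,0,0]]' -1 30; python3 -c "
from h import *
go(.656,.1954,.158,173.1)"
```

```text
go [-0.491, -0.32, -0.002] [0.0009, 0.0015, 0.0] t 19.03
t: 19.7
position: [0.6526, 0.1944, 0.2532]
eef_rot: [-0.191, -3.132, 0.001]
force: [-0.4, 0.8, -0.4]
finger_gap: 0.0
finger_force: 0.0
go [-0.012, 0.005, 0.317] [-0.0003, -0.0013, -0.0003] t 19.7
```

```bash
python3 -m inch '[[-0.012,0,0.1,0,0,0],[-0.012,0,0.22,0,0,0],[-0.012,0,0.3,0,0,0],[-0.012,0,0.317,0,0,0],[-0.012,0,0.317,0,0,0]]'; python3 -m inch '[[0.05,0,0,0,0,0],[0.1,0,0,0,0,0],[0.15,0,0,0,0,0],[0.203,0,-0.003,0,0,0],[0.257,0,-0.007,0,0,0],[0.307,0,0.007,0,0,0],[0.357,0,0.027,0,0,0]]'; python3 -m inch '[[0.043,0,0.026,0,0,0],[0.086,0,0.058,0,0,0],[0.123,0,0.096,0,0,0],[0.156,0,0.136,0,0,0],[0.18,0,0.17,0,0,0],[0.19,0,0.198,0,0,0],[0.205,0,0.235,0,0,0],[0.213,0,0.264,0,0,0],[0.22,0,0.3,0,0,0],[0.22,0,0.3,0,0,0]]'
```

```text
t: 20.12
position: [0.6538, 0.1952, 0.1582]
eef_rot: [-0.187, -3.13, 0.002]
force: [0.4, 0.5, -0.2]
finger_gap: -0.0
finger_force: 0.0
t: 20.7
position: [0.5525, 0.2084, 0.1567]
eef_rot: [0.188, 3.128, 0.003]
force: [0.9, 0.3, 3.3]
finger_gap: 0.003
finger_force: 1.3
t: 21.53
position: [0.4841, 0.2154, 0.0619]
eef_rot: [-0.188, -3.134, 0.001]
force: [0.0, 0.2, -0.7]
finger_gap: 0.002
finger_force: 0.0
```

```bash
python3 -m inch '[[0.03,0,0.015,0,0,0],[0.06,0,0.027,0,0,0],[0.06,0,0.04,0,0,0],[0.06,0,0.04,0,0,0]]'; python3 -m inch '[[0,0,0.005,0,0,0],[0,0,0.01,0,0,0],[0,0,0.01,0,0,0]]'
```

```text
t: 21.87
position: [0.4657, 0.2176, 0.0502]
eef_rot: [-0.188, -3.134, 0.001]
force: [0.1, 0.4, 0.0]
finger_gap: -0.002
finger_force: 0.0
t: 22.12
position: [0.4665, 0.2177, 0.0498]
eef_rot: [-0.189, -3.135, -0.0]
force: [-7.3, -1.7, 24.0]
finger_gap: -0.003
finger_force: 11.7
```

```bash
python3 -m inch '[[0,0,-0.1,0,0,0],[0,0,-0.22,0,0,0],[0,-0.1,-0.34,0,0,0],[0,-0.22,-0.46,0,0,0],[0,-0.34,-0.5,0,0,0],[0,-0.46,-0.5,0,0,0],[0,-0.58,-0.5,0,0,0],[0,-0.7,-0.5,0,0,0],[0,-0.8,-0.5,0,0,0],[0,-0.8,-0.5,0,0,0]]'; python3 - <<'E'
from h import *
im=capture("scene");t=capture("top")
c=np.array([.5128,.243]);u=np.array([.9928,-.12]);n=np.array([.12,.9928])
def hsv(I,name,X):
    q=np.round(proj(name,X)[0]).astype(int);return q.tolist(),cv2.cvtColor(I,cv2.COLOR_BGR2HSV)[q[1],q[0]].tolist()
# fit lid-top quad: wood mask in top vs projection at z=.05 for several lid angles
for name,I in(("top",t),("scene",im)):
    h=cv2.cvtColor(I,cv2.COLOR_BGR2HSV);m=(cv2.inRange(h,(5,90,30),(22,255,255))>0)
    for th in(0,.03,.06,.1,.2):
        P_=[]
        for a,b in((0,-.115),(0,.115),(.166,.115),(.166,-.115)):
            p=c+u*(.083-a*np.cos(th)+.008*np.sin(th)*0)+n*b;P_.append([*p,.05+a*np.sin(th)])
        k=np.zeros((420,560),np.uint8);cv2.fillPoly(k,[np.round(proj(name,P_)).astype(int)],1)
        near=cv2.dilate(k,np.ones((15,15)))>0
        print(name,th,"inside wood",round(m[k>0].mean(),3),"wood outside",int((m&near&(k==0)).sum()))
for q in["water_bottle","jar","plate_block","small_tin","ink_tin","squeeze_bottle"]:
    print(q,[(np.round(d["position"]).tolist(),round(d["p"],2)) for d in spot_in("top",q)][:1])
o=get_obs();print(o["t"],o["position"])
E
```

```text
t: 22.95
position: [0.4383, -0.0253, 0.1981]
eef_rot: [0.2, 3.134, -0.004]
force: [0.8, -0.8, -1.0]
finger_gap: 0.001
finger_force: 0.0
top 0 inside wood 0.971 wood outside 104
top 0.03 inside wood 0.965 wood outside 137
top 0.06 inside wood 0.959 wood outside 136
top 0.1 inside wood 0.96 wood outside 146
top 0.2 inside wood 0.954 wood outside 275
scene 0 inside wood 0.991 wood outside 512
scene 0.03 inside wood 0.977 wood outside 520
scene 0.06 inside wood 0.955 wood outside 519
scene 0.1 inside wood 0.925 wood outside 558
scene 0.2 inside wood 0.872 wood outside 582
water_bottle [([271.0, 138.0], 0.56)]
jar [([163.0, 142.0], 0.97)]
plate_block [([386.0, 202.0], 0.75)]
small_tin []
ink_tin []
squeeze_bottle [([374.0, 144.0], 0.94)]
23.35 [ 0.43841618 -0.01963599  0.19761654]
```

The lid is shut: angle 0 fits best in both views, and the press hit a hard stop at 50 mm. The four bystanders still in view have not moved.

```bash
python3 -m inch '[[0,0,0,0,0,0],[0,0,0,0,0,0]]'; python3 -c "
from cell import *
print(job_done())"
```

```text
t: 23.52
position: [0.4384, -0.0201, 0.1976]
eef_rot: [-0.187, -3.136, -0.0]
force: [-0.2, -0.1, 0.1]
finger_gap: -0.0
finger_force: 0.0
the job is handed in; nothing more can be done
None
```

The job is handed in at about 23.5 s, verdict not shown: scraper folded on the green felt, dividers closed on the orange, lid pressed fully shut; the last check could not see the two ink tins, and I viewed 11 pictures against the limit of 10.

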